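# Bin the empty milk tin

## Task

Stand the glass tumbler upright on the cork coaster, clear of the bin's swing, then open the tilt-out bin by pressing the catch sunk in a finger well somewhere along the flat of its hood; it is hard to see, so feel along for it with the gripper. Drop the empty milk tin from the tray into the tilted-out bucket and push the bucket shut until it latches. Leave the mugs, their lid, the unopened tin, the flask, the sugar canister and the spoon where they are.

Things in the scene. Friction and masses are not known exactly. Their poses are not given: they have to be found in the camera images.
- bin: Grey tilt-out bin, fixed, clipped anywhere along the far tube of the trolley's gallery, front to the robot (yaw within 0.05). Origin: centre of its underside, on the trolley top; x to its back, y along its width. 150 mm deep (x), 266 wide (y). Front face at x -75. The hood's flat is 200 mm high; behind x -17 it rises to 215.
- hood_mid (a point): Middle of the hood's flat (bin x -42, y 0, z 200 mm). Along y lie five cover pieces 50 mm long, centred at y -100, -50, 0, 50, 100, from bin x -67 to -17. Four are plain and flush; one, in any of the five places and of the same colour, is a 50 x 50 mm finger well, its floor 12 mm down. Which one is not reported: slide the shut gripper along the flat until it drops in, or look.
- catch (a joint): The catch: a sprung plate 46 mm square, the floor of the finger well. Value in m: 0 up, 0.009 fully pressed straight down; 2.3 N to start, 6.3 N at the bottom. Past about 0.005 to 0.007 (5 N) it lets the bucket go. It springs back up by itself.
- bucket (a joint): Pale bucket with the bin's front panel, hinged along its bottom front (bin x -71, z 12 mm). Rad: 0.01 shut and latched, 0.8 tilted out to the robot. Released, a damped spring swings it out in 1.5 s, 115 mm in front of the bin over its full width, and holds it. Push the panel's upper edge back along its arc (it rises; 3 N, at the end 12 N) to 0 or just beyond (stop at -0.02): it latches over the catch.
- bucket_in (a point): Centre of the bucket's inner floor; turns with it (axes as the bin's when shut). Inside 238 mm wide (y), 124 deep (x); panel 152 mm high, back wall 60; a flange at the panel's top points 22 mm backwards. Tilted out, the mouth between that flange and the bin's front lies at bin x -165 to -75 mm, its outer rim 115 to 135 mm high.
- bucket_rim (a point): Middle of the upper outer edge of the bucket's front panel, 152 mm from the hinge line; moves with the bucket. Shut: bin x -75, z 164 mm. Tilted out: bin x about -183, z about 115 mm.
- tumbler: Clear glass tumbler, 110 mm high, outer diameter 64 mm at the rim tapering to 51 at the foot, 0.2 kg. Origin: centre of its underside, z up. It starts upright in front of the bin, 65 to 90 mm from the bin's front face to its centre.
- coaster: Round cork coaster, fixed, 96 mm across, 5 mm thick, on one side of the trolley (left or right). Origin: centre of its underside.
- tin: The empty milk tin: open at the top, steel with a cream band and a blue stripe, 58 mm diameter, 64 high, 2 mm wall, about 45 g. Origin: centre of its underside, z up. It starts upright on the tray.
- tin_full: An unopened milk tin of the same size and colours with a closed top, 0.22 kg, on the tray at the corner opposite the empty one. Origin: centre of its underside.
- tray: Dark wooden tray, fixed, 236 x 224 mm (x, y), floor 4 mm thick, rim 16 mm high, on the other side than the coaster. Origin: centre of its underside. Two mugs and two tins stand at about x +-60, y +-55 mm on it, the two mugs on one diagonal.
- mug_a: White ceramic mug with a silicone lid on it, 74 mm diameter, 82 high, handle towards its own +y out to 74 mm from the axis and 20 to 72 mm high. Origin: centre of its underside.
- mug_b: The other white mug, same size, without a lid. Origin: centre of its underside; handle towards its own +y.
- lid: Hard teal silicone lid, 86 mm diameter, 5 mm thick, with a knob up to 21 mm, lying on mug_a. Origin: centre of its underside.
- flask: Maroon pump flask, 145 mm diameter, 288 high, spout towards its own -x reaching 100 mm from the axis, between 214 and 263 mm up; 2.4 kg. Origin: centre of its underside. Stands at a back corner, about 220 mm behind the coaster.
- caddy: Sugar canister with a wooden lid, 100 mm diameter, 150 high, 0.7 kg, at the other back corner, about 210 mm behind the tray's centre. Origin: centre of its underside.
- spoon: Steel teaspoon, 130 mm long along its x, lying flat on the trolley near the robot, 6 mm high. Origin: its middle, underneath.
There are look-alikes about, which are no part of the job. Several things have the shape of the coaster; the one meant has the colours described above.

How it is judged:
On the way, in this order (a step that is already met when the one before it is completed fails the run):
1. the tumbler stands upright on the coaster, released (horizontal distance between tumbler and coaster below 0.025 m and height (world z) of tumbler below 0.012 m and angle between tumbler's own z axis and vertical below 0.1 rad and contact force between the fingers and tumbler below 0.1 N and linear speed of tumbler below 0.02 m/s), for 0.2 s.
2. the catch in the finger well is pressed (value of joint catch above 0.004 m), for 0.02 s.
3. the bucket has tilted out (value of joint bucket above 0.6 rad), for 0.1 s.
4. the empty tin is in the tilted-out bucket, released (x of tin in the frame of bucket_in between -0.075 and 0.075 m and y of tin in the frame of bucket_in between -0.125 and 0.125 m and z of tin in the frame of bucket_in between -0.01 and 0.11 m and value of joint bucket above 0.5 rad and contact force between the fingers and tin below 0.1 N), for 0.1 s.
At the end, for the whole second after the job is handed in: Bucket shut and latched (below 0.04 rad), the empty tin inside; tumbler upright (0.1 rad) on the coaster, within 25 mm of its centre; both released; mugs, lid, unopened tin, flask and canister upright (0.2 rad) and within 20 mm of their starts, spoon within 30 mm (all of step 1 and x of tin in the frame of bucket_in between -0.075 and 0.075 m and y of tin in the frame of bucket_in between -0.125 and 0.125 m and z of tin in the frame of bucket_in between -0.01 and 0.11 m and value of joint bucket below 0.04 rad and contact force between the fingers and tin below 0.1 N and distance of each of mug_a, mug_b, tin_full, flask, caddy, lid from where it was at the start of the episode below 0.02 m and distance of spoon from where it was at the start of the episode below 0.03 m); the robot touches nothing.
It fails at once if the bin's front swings into the tumbler (contact force between bin and tumbler above 2 N).
It fails at once if the tumbler is tipped over (angle between tumbler's own z axis and vertical above 0.6 rad).
It fails at once if a mug, the lid or the unopened tin is shifted by more than 20 mm or tipped (distance of any of mug_a, mug_b, lid, tin_full from where it was at the start of the episode above 0.02 m or angle between any of mug_a, mug_b, lid, tin_full's own z axis and vertical above 0.2 rad).
It fails at once if the flask or the sugar canister is shifted by more than 20 mm or tipped (distance of any of flask, caddy from where it was at the start of the episode above 0.02 m or angle between any of flask, caddy's own z axis and vertical above 0.2 rad).
It fails at once if the spoon is shifted by more than 30 mm (distance of spoon from where it was at the start of the episode above 0.03 m).
It also fails if it takes over 72 s, if anything falls off the work surface, if the arm or the gripper's body presses on something with over 40 N, if the wrist force passes 120 N, or if a joint passes its speed limit or range.

## Robot

A 6-joint arm with a two-finger parallel gripper is mounted at the origin on the work surface. World frame = base frame: x ahead of the robot, y to its left, z up, the work surface at z = 0. Lengths are in m, angles in rad, forces in N, time in s.
With the tool pointing down it reaches from about 0.3 to 0.775 m from the base axis. Payload 14.6 kg.
Tool frame: the origin (TCP) lies midway between the tips of the shut fingers; the grasp point (between the pads) lies 19 mm behind it (ctrl.tcp_to_grasp is the distance from the TCP to the grasp point, in m); x points along the fingers, y is the direction in which the jaws open and shut, and the axes are right-handed (so a half turn about x gives the same grasp; the last joint's range is limited). The gripper opens to 94 mm and grips with 3 to 60 N. Pads are 16 mm wide; open, the fingers measure 119 mm over their backs; the gripper's body (75 mm by 177 mm) begins 78 mm behind the grasp point.
Start: joints at [-1.278, 0.3, 1.521, -0, 1.321, -0.067], TCP at [0.194, -0.515, 0.172] pointing down, gripper open.
Joint ranges: [-3.03, 3.03], [-0.79, 2.21], [0.23, 2.52], [-1.04, 4.18], [0, 3.07], [-2.55, 2.55]. Speed limits (rad/s): [2.22, 2.22, 2.57, 3.14, 3.14, 3.14].

## Interface

Orientations are given as [roll, pitch, yaw] about the fixed x, y, z axes, in that order (R = Rz(yaw) Ry(pitch) Rx(roll)).
In Python, from station import ctrl gives the robot as it stands.
- The arm moves only by the tool jog_arm, never from a script. Its argument "rows" is one flat list of numbers, 7 for each row, row after row: the shift along the world's x, y, z in m, then the turn, a rotation vector about the world's x, y, z in degrees, then the closure, from 0 (fully open) to 1 (shut). A call has 1 to 8 rows; each row shifts and turns the commanded pose from where the row before left it; what a row does not reach is not made up. A row lasts 1/12 s, in which the tool goes at most 41.7 mm and 7.16 degrees, less where a joint would pass 70% of its speed; a pose out of reach is approached as far as the arm can. A call with a gripper value outside its range is refused whole. The fingers move at their own pace and stop on an object; "squeeze" is the grip in N (left out, the last holds). Time passes only in rows, so rows that do not move let the fingers close. It gives the time, the measured TCP pose, the force and the opening at its end, in the units of the state.
- ctrl.get_obs(): the state, without advancing time (a new reading comes with each control period).
- ctrl.camera(name): name is "scene" or "top"; returns (picture, depth): 480x640x3 uint8, red, green, blue; 480x640 float32, m along the optical axis (not along the pixel's ray), 0 where there is no reading.
- ctrl.camera_model(name): a dict with "K" (3x3 intrinsics, pixels), "extrinsics" (4x4, takes a point from camera to world coordinates). Camera axes: x right, y down, z forward; pixel columns grow to the right and rows downward; lengths in m; the calibration is good to about 2 mm. A picture is of the moment at which its call begins. camera_model takes no time and is no camera call.
- ctrl.hand_in(): hands the job in, once; it reports no verdict.
The state is a dict: "time_s": time; "qpos": joint angles; "joint_vel": joint speeds; "tau": joint torques, N m; "ee_pos": TCP position; "eef_rot": TCP orientation; "force": force on the tool from outside, world axes, zero at the start; "moment": the same for the moment, N m; "grip_width": finger opening in m.
Only numpy, scipy, OpenCV 4.12 (cv2) and the standard library are available. Lean on these libraries where they do the work, as an engineer would, in place of code of your own. Each camera call takes 0.05 s, during which the arm holds its last target.

## Working session

There is one attempt and no reset: what is moved stays moved. The work goes in short steps, Python scripts to look and compute and a tool call to move; the robot and the scene stay as the last step left them, time stands still between calls to the robot, and variables do not carry over. Pictures are saved under pics/ and viewed, and the job is handed in when it is done.

Besides the shell and the picture viewer there is one more tool, called after ">>>" by a JSON object that holds its "name" and its "arguments", one argument or row to a line. jog_arm: Moves the arm, as the interface text tells. Its arguments: {"type":"object","properties":{"rows":{"type":"array"},"squeeze":{"type":"number"}},"required":["rows"]}

```bash
ls; mkdir -p pics; python3 - <<'E'
from station import ctrl
import cv2,numpy as np
for n in("scene","top"):
    p,d=ctrl.camera(n); np.savez(f"pics/{n}0.npz",p=p,d=d)
    cv2.imwrite(f"pics/{n}0.png",p[:,:,::-1]); m=ctrl.camera_model(n); print(n,np.round(m["K"],1).tolist(),np.round(m["extrinsics"],3).tolist())
print(ctrl.get_obs(),ctrl.tcp_to_grasp)
E
```

```text
pics
scene [[441.7, 0.0, 320.8], [0.0, 441.7, 237.9], [0.0, 0.0, 1.0]] [[-0.994, 0.067, -0.081, 0.581], [0.105, 0.699, -0.708, 0.707], [0.009, -0.712, -0.702, 0.874], [0.0, 0.0, 0.0, 1.0]]
top [[530.2, 0.0, 315.3], [0.0, 530.2, 243.8], [0.0, 0.0, 1.0]] [[0.015, -0.981, 0.194, 0.301], [-1.0, -0.018, -0.012, -0.009], [0.016, -0.194, -0.981, 1.276], [0.0, 0.0, 0.0, 1.0]]
{'time_s': 0.1, 'qpos': array([-1.27759636e+00,  3.00417790e-01,  1.52150220e+00, -7.41116374e-06,
        1.32065010e+00, -6.65875901e-02]), 'joint_vel': array([ 0.00036001, -0.00011255, -0.00106745, -0.00179054,  0.00074326,
       -0.00067868]), 'tau': array([-1.21598998e-03, -5.32650268e+01, -3.53293276e+01,  7.09125982e-02,
        2.34450441e-02, -4.58412785e-05]), 'ee_pos': array([ 0.19357109, -0.5145454 ,  0.17144894]), 'eef_rot': array([-1.63003965,  1.56981886,  1.8713424 ]), 'force': array([ 0.15299097,  0.44406334, -0.67812315]), 'moment': array([0.00545666, 0.03004325, 0.03981693]), 'grip_width': 0.09393886230818352} 0.0188
```

View pics/scene0.png

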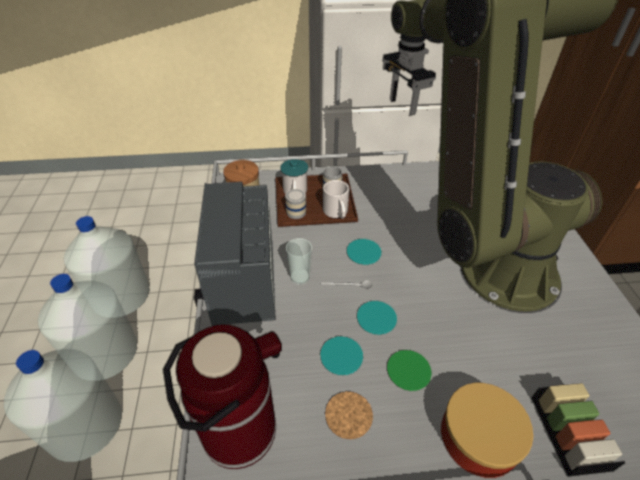

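View pics/top0.png

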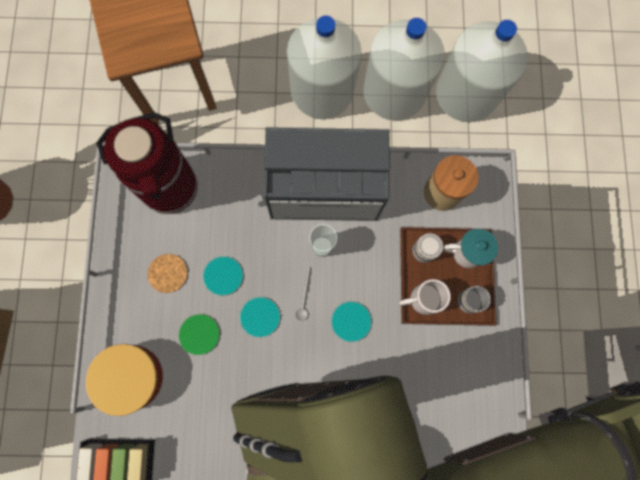

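The top view shows the tumbler at (323,239), the cork coaster at (168,272), and the bin hood at about y 170–195. The tins are at (428,246) and (476,299). Teal discs at (223,275), (261,317) and (352,321) and a green disc at (199,334) have the coaster's shape. I'll take close crops next.

```bash
cat >h.py <<'E'
from station import ctrl
import cv2,numpy as np
def ray(n,u,v,z):
    m=ctrl.camera_model(n);K=np.array(m["K"]);E=np.array(m["extrinsics"])
    r=E[:3,:3]@np.linalg.solve(K,[u,v,1.]);o=E[:3,3];return o+r*(z-o[2])/r[2]
def pts(n,d):
    m=ctrl.camera_model(n);K=np.array(m["K"]);E=np.array(m["extrinsics"])
    v,u=np.mgrid[:480,:640]
    c=np.stack([(u-K[0,2])/K[0,0]*d,(v-K[1,2])/K[1,1]*d,d],-1)
    return c@E[:3,:3].T+E[:3,3]
def tri(us,ut):
    A=[];b=[]
    for n,(u,v) in (("scene",us),("top",ut)):
        m=ctrl.camera_model(n);K=np.array(m["K"]);E=np.array(m["extrinsics"])
        r=E[:3,:3]@np.linalg.solve(K,[u,v,1.]);r/=np.linalg.norm(r);P=np.eye(3)-np.outer(r,r);A.append(P);b.append(P@E[:3,3])
    return np.linalg.lstsq(np.vstack(A),np.hstack(b),rcond=None)[0]
def st():
    o=ctrl.get_obs();print({k:np.round(o[k],4).tolist() for k in("time_s","qpos","ee_pos","eef_rot","force","grip_width")})
E
python3 - <<'E'
import numpy as np,cv2
a=np.load("pics/top0.npz")["p"];b=np.load("pics/scene0.npz")["p"]
def c(i,x0,x1,y0,y1):return cv2.resize(i[y0:y1,x0:x1,::-1],(400,300),interpolation=3)
o=np.vstack([np.hstack([c(a,260,396,120,222),c(a,396,508,222,330)]),np.hstack([c(b,190,290,170,330),c(b,270,366,150,230)])])
cv2.imwrite("pics/crop1.png",o)
E
```

```text
(no output)
```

View pics/crop1.png

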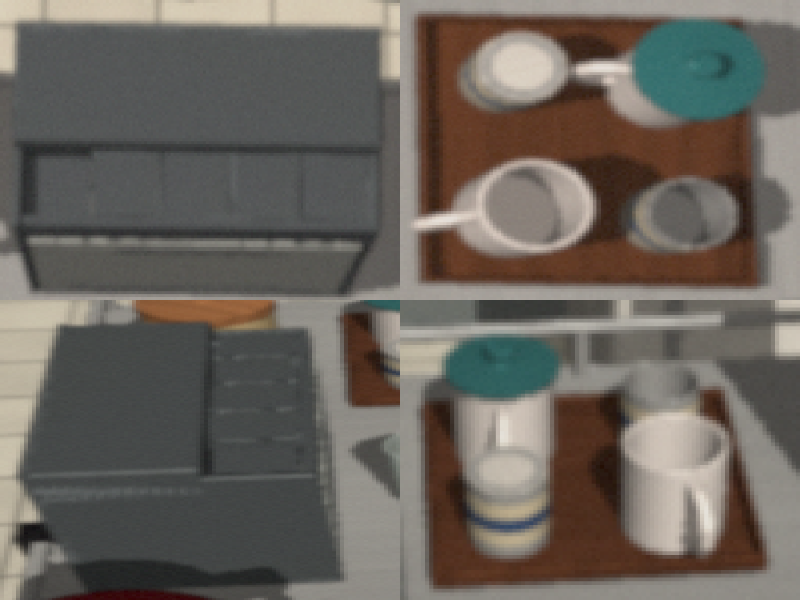

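The crops show the empty (open) tin at top pixel (476,299) and the closed tin at (428,246). The cover piece at the left (+y) end of the flat, about (281,184), is shadowed, so it's probably the well. Candidates for each target:
- **Coaster:** cork (168,272) is the one described. Teal (223,275), (261,317), (352,321) and green (199,334) are not.
- **Empty tin:** open (476,299) is chosen over closed (428,246).

Now I'll measure.

```bash
python3 - <<'E'
from h import *
T=np.load("pics/top0.npz");S=np.load("pics/scene0.npz")
PT=pts("top",T["d"]);PS=pts("scene",S["d"])
# coaster
hsv=cv2.cvtColor(T["p"],cv2.COLOR_RGB2HSV)
def blob(mask,x0,x1,y0,y1):
    m=np.zeros_like(mask);m[y0:y1,x0:x1]=mask[y0:y1,x0:x1]
    c=max(cv2.findContours(m.astype(np.uint8),0,1)[0],key=cv2.contourArea);return cv2.fitEllipse(c)
e=blob((hsv[...,1]>70)&(hsv[...,0]<25),140,200,245,300);print("coaster",e,ray("top",*e[0],.005))
# bin top
for nm,P in(("top",PT),("scene",PS)):
    x,y,z=P[...,0],P[...,1],P[...,2]
    M=(z>.19)&(z<.235)&(x>.5)&(abs(y)<.3)
    for lo,hi in((.19,.206),(.209,.225)):
        m=(M&(z>lo)&(z<hi)).astype(np.uint8)
        q=P[m>0][:,:2].astype(np.float32)
        print(nm,lo,len(q),np.percentile(q,[1,99],axis=0).round(3).tolist(),cv2.minAreaRect(q),np.median(P[m>0][:,2]))
    m=(z>.18)&(z<.194)&(x>.5)&(abs(y)<.3); print("low",m.sum(),np.median(P[m],axis=0))
    # tins tops
    for lo,hi,lab in((.055,.08,'tins'),):
        m=(z>.055)&(z<.075)&(y<-.15)&(x<.75)
        n,l,s,c=cv2.connectedComponentsWithStats(m.astype(np.uint8))
        for i in range(1,n):
            if s[i,4]>30:
                q=P[l==i];print(lab,c[i].round(),s[i,4],np.median(q,axis=0).round(3),(q.min(0).round(3),q.max(0).round(3)))
    print("row profile")
x,y,z=PT[...,0],PT[...,1],PT[...,2]
for v in(180,184,188,192): print(v,[(u,round(float(x[v,u]),3),round(float(y[v,u]),3),round(float(z[v,u]),4)) for u in range(268,390,8)])
E
```

```text
coaster ((167.1494903564453, 272.9433898925781), (37.94287872314453, 40.41941452026367), 61.85578918457031) [0.47460981 0.32999848 0.005     ]
top 0.19 3364 [[0.614, -0.175], [0.711, 0.289]] ((0.6518253087997437, 0.05793401598930359), (0.47445550560951233, 0.10639612376689911), 82.10018157958984) 0.1994837127786956
top 0.209 5357 [[0.661, -0.174], [0.764, 0.285]] ((0.7040978074073792, 0.06402535736560822), (0.1244170218706131, 0.4925326406955719), 7.600971698760986) 0.214550886916145
low 826 [0.64235428 0.05233755 0.1877373 ]
tins [516. 181.] 67 [ 0.703 -0.506  0.057] (array([ 0.672, -0.51 ,  0.055]), array([ 0.739, -0.499,  0.062]))
tins [439. 196.] 114 [ 0.654 -0.312  0.066] (array([ 0.642, -0.369,  0.055]), array([ 0.709, -0.293,  0.075]))
tins [517. 214.] 85 [ 0.626 -0.505  0.057] (array([ 0.582, -0.51 ,  0.055]), array([ 0.669, -0.498,  0.062]))
tins [429. 246.] 509 [ 0.54  -0.29   0.068] (array([ 0.513, -0.319,  0.055]), array([ 0.569, -0.262,  0.075]))
tins [450. 246.] 43 [ 0.54  -0.337  0.068] (array([ 0.536, -0.351,  0.056]), array([ 0.546, -0.328,  0.075]))
tins [463. 255.]
[... 3264 characters left out ...]
35, -0.056, 0.1998), (340, 0.635, -0.073, 0.2013), (348, 0.635, -0.09, 0.2001), (356, 0.636, -0.107, 0.1999), (364, 0.635, -0.124, 0.205), (372, 0.635, -0.14, 0.2049), (380, 0.637, -0.158, 0.1985), (388, 0.637, -0.175, 0.2009)]
192 [(268, 0.629, 0.08, 0.1823), (276, 0.626, 0.062, 0.1926), (284, 0.628, 0.045, 0.1875), (292, 0.625, 0.028, 0.199), (300, 0.624, 0.011, 0.2014), (308, 0.625, -0.006, 0.2005), (316, 0.625, -0.023, 0.2012), (324, 0.626, -0.04, 0.2), (332, 0.626, -0.056, 0.1996), (340, 0.627, -0.073, 0.1984), (348, 0.626, -0.09, 0.2021), (356, 0.628, -0.107, 0.1983), (364, 0.626, -0.124, 0.2035), (372, 0.628, -0.141, 0.1994), (380, 0.627, -0.158, 0.2018), (388, 0.629, -0.175, 0.1963)]
```

```bash
python3 - <<'E'
import numpy as np,cv2
a=np.load("pics/top0.npz")["p"];b=np.load("pics/scene0.npz")["p"]
def c(i,x0,x1,y0,y1):return cv2.resize(i[y0:y1,x0:x1,::-1],(400,400),interpolation=3)
cv2.imwrite("pics/crop2.png",np.hstack([c(a,290,360,205,275),c(b,260,330,225,295)]))
E
```

```text
(no output)
```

View pics/crop2.png

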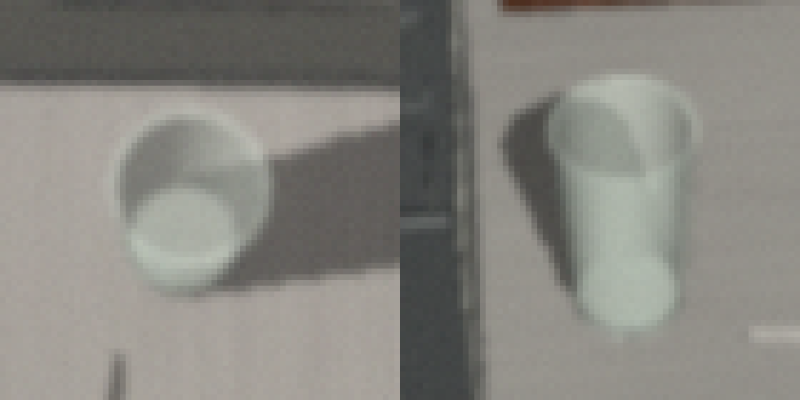

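```bash
python3 - <<'E'
from h import *
print(ray("top",323.6,236.5,.11),ray("top",322,244,.0),ray("scene",299.2,246.5,.11),ray("scene",300,276,.004))
# foot ellipse
print("tri rim",tri((299.2,246.5),(323.6,236.5)))
# tin rim ellipse via depth pts from top
T=np.load("pics/top0.npz");P=pts("top",T["d"]);x,y,z=P[...,0],P[...,1],P[...,2]
for n in("top","scene"):
    P=pts(n,np.load(f"pics/{n}0.npz")["d"]);x,y,z=P[...,0],P[...,1],P[...,2]
    m=(z>.058)&(z<.076)&(y<-.355)&(y>-.44)&(x<.47)&(x>.38);q=P[m]
    c=cv2.minEnclosingCircle(q[:,:2].astype(np.float32));A=np.c_[2*q[:,:2],np.ones(len(q))];s=np.linalg.lstsq(A,(q[:,:2]**2).sum(1),rcond=None)[0]
    print(n,c,s[:2],np.sqrt(s[2]+s[0]**2+s[1]**2))
from scipy.spatial.transform import Rotation as R
print(R.from_euler('xyz',ctrl.get_obs()["eef_rot"]).as_matrix().round(3))
for a,b in(((303,315),'spoon bowl'),((310,268),'spoon end')):print(b,ray("top",*a,0.003))
E
```

```text
[ 0.5488432 -0.0424522  0.11     ] [ 0.55335249 -0.04188817  0.        ] [ 0.54709753 -0.03878566  0.11      ] [ 0.54787845 -0.03599507  0.004     ]
tri rim [ 0.54817932 -0.04219663  0.10711393]
top ((0.4193307161331177, -0.3973521888256073), 0.029817983508110046) [ 0.42027977 -0.39668233] 0.027651484870205197
scene ((0.4218226373195648, -0.3932991623878479), 0.0316535122692585) [ 0.42220445 -0.39372215] 0.027769409811115933
[[-0.     0.352 -0.936]
 [ 0.001 -0.936 -0.352]
 [-1.    -0.001 -0.   ]]
spoon bowl [0.37951145 0.00129098 0.003     ]
spoon end [ 0.49292131 -0.01345999  0.003     ]
```

>>> {"name": "jog_arm", "arguments": {
  "rows": [0.022,0.0296,0,0,0,-1.29,0,0.022,0.0296,0,0,0,-1.29,0,0.022,0.0296,0,0,0,-1.29,0,0.022,0.0296,0,0,0,-1.29,0,0.022,0.0296,0,0,0,-1.29,0,0.022,0.0296,0,0,0,-1.29,0,0.022,0.0296,0,0,0,-1.29,0,0.022,0.0296,0,0,0,-1.29,0],
  "squeeze": 10
}}

```text
time_s: 0.77
ee_pos: [0.3702, -0.2763, 0.1719]
eef_rot: [-0.731, 1.571, 2.589]
force: [0.6, 0.3, -0.0]
grip_width: 0.0942
```

>>> {"name": "jog_arm", "arguments": {
  "rows": [0.022,0.0296,0,0,0,-1.29,0,0.022,0.0296,0,0,0,-1.29,0,0.022,0.0296,0,0,0,-1.29,0,0.022,0.0296,0,0,0,-1.29,0,0.022,0.0296,0,0,0,-1.29,0,0.022,0.0296,0,0,0,-1.29,0,0.022,0.0296,0,0,0,-1.29,0,0,0,0,0,0,0,0]
}}

```text
time_s: 1.43
ee_pos: [0.5257, -0.0664, 0.1714]
eef_rot: [-1.275, 1.57, 1.891]
force: [-0.4, -0.5, -0.1]
grip_width: 0.0937
```

```bash
python3 - <<'E'
from h import *
from scipy.spatial.transform import Rotation as R
st();print(R.from_euler('xyz',ctrl.get_obs()["eef_rot"]).as_matrix().round(3))
E
```

```text
{'time_s': 1.4333, 'qpos': [-0.1953, 0.2559, 1.5785, 0.0009, 1.3077, 1.3506], 'ee_pos': [0.5257, -0.0664, 0.1714], 'eef_rot': [-1.2748, 1.5698, 1.8914], 'force': [-0.3937, -0.4515, -0.0644], 'grip_width': 0.0937}
[[-0.     0.025 -1.   ]
 [ 0.001 -1.    -0.025]
 [-1.    -0.001  0.   ]]
```

>>> {"name": "jog_arm", "arguments": {
  "rows": [0.0115,0.0127,0,0,0,-0.7,0,0.0115,0.0127,0,0,0,-0.7,0,0,0,-0.023,0,0,0,0,0,0,-0.023,0,0,0,0,0,0,-0.023,0,0,0,0,0,0,-0.023,0,0,0,0,0,0,-0.024,0,0,0,0,0,0,0,0,0,0,0]
}}

```text
time_s: 2.1
ee_pos: [0.5439, -0.0454, 0.0516]
eef_rot: [-0.137, 1.564, 3.002]
force: [-0.0, -0.5, -1.1]
grip_width: 0.0941
```

>>> {"name": "jog_arm", "arguments": {
  "rows": [0,0,0,0,0,0,0.2,0,0,0,0,0,0,0.4,0,0,0,0,0,0,1,0,0,0,0,0,0,1,0,0,0,0,0,0,1,0,0,0,0,0,0,1]
}}

```text
time_s: 2.6
ee_pos: [0.547, -0.0453, 0.0568]
eef_rot: [-3.05, 1.569, 0.09]
force: [0.1, 1.5, 4.1]
grip_width: 0.0617
```

>>> {"name": "jog_arm", "arguments": {
  "rows": [0,0,0,0,0,0,1,0,0,0,0,0,0,1,0,0,0.01,0,0,0,1,0,0,0.015,0,0,0,1,0,0,0.015,0,0,0,1,0,0,0,0,0,0,1]
}}

```text
time_s: 3.1
ee_pos: [0.5478, -0.0456, 0.0989]
eef_rot: [2.944, 1.567, -0.2]
force: [0.9, -0.5, -1.7]
grip_width: 0.0621
```

```bash
python3 - <<'E'
from h import *
a=ctrl.camera("scene")[0];b=ctrl.camera("top")[0]
def c(i,x0,x1,y0,y1):return cv2.resize(i[y0:y1,x0:x1,::-1],(400,400),interpolation=3)
cv2.imwrite("pics/g1.png",np.hstack([c(a,220,380,150,310),c(b,240,400,150,310)]));st()
E
```

```text
{'time_s': 3.2, 'qpos': [-0.1497, 0.37, 1.6125, -0.0001, 1.1587, 1.4235], 'ee_pos': [0.5466, -0.0455, 0.096], 'eef_rot': [2.716, 1.5703, -0.428], 'force': [-0.2946, 0.1268, -2.8842], 'grip_width': 0.0621}
```

View pics/g1.png

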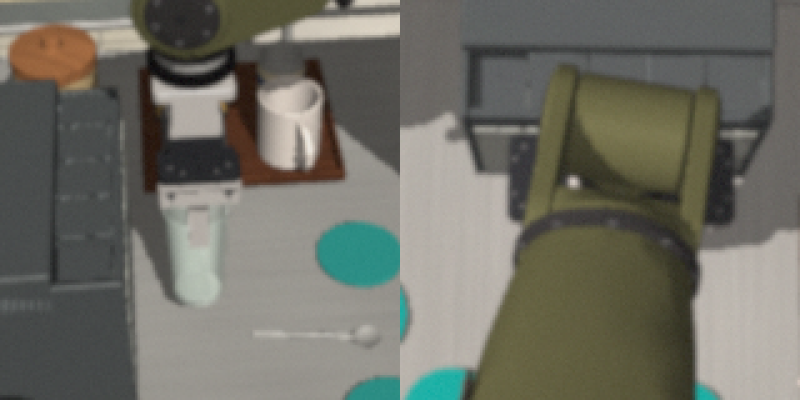

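>>> {"name": "jog_arm", "arguments": {
  "rows": [-0.003,0.0155,0,0,0,0,1,-0.006,0.03,0,0,0,0,1,-0.006,0.033,0,0,0,0,1,-0.006,0.033,0,0,0,0,1,-0.006,0.033,0,0,0,0,1,-0.006,0.033,0,0,0,0,1,-0.006,0.033,0,0,0,0,1,-0.006,0.033,0,0,0,0,1]
}}

```text
time_s: 3.87
ee_pos: [0.5005, 0.1994, 0.0948]
eef_rot: [0.368, 1.569, -2.776]
force: [1.2, 0.4, -2.7]
grip_width: 0.0621
```

>>> {"name": "jog_arm", "arguments": {
  "rows": [-0.006,0.033,0,0,0,0,1,-0.006,0.033,0,0,0,0,1,-0.006,0.03,0,0,0,0,1,-0.005,0.022,0,0,0,0,1,-0.003,0.012,0,0,0,0,1,0,0,0,0,0,0,1,0,0,0,0,0,0,1]
}}

```text
time_s: 4.45
ee_pos: [0.4754, 0.3276, 0.0951]
eef_rot: [0.72, 1.569, -2.423]
force: [0.7, -0.2, -2.2]
grip_width: 0.0617
```

```bash
python3 - <<'E'
from h import *
a=ctrl.camera("scene")[0]
cv2.imwrite("pics/g2.png",cv2.resize(a[260:460,240:480,::-1],(720,600),interpolation=3));st();st()
E
```

```text
{'time_s': 4.5, 'qpos': [0.5392, 0.432, 1.5262, -0.0003, 1.1844, 2.1127], 'ee_pos': [0.4757, 0.3271, 0.0954], 'eef_rot': [0.8021, 1.5697, -2.3422], 'force': [-0.1356, -0.7139, -2.5582], 'grip_width': 0.062}
{'time_s': 4.5, 'qpos': [0.5392, 0.432, 1.5262, -0.0003, 1.1844, 2.1127], 'ee_pos': [0.4757, 0.3271, 0.0954], 'eef_rot': [0.8021, 1.5697, -2.3422], 'force': [-0.1356, -0.7139, -2.5582], 'grip_width': 0.062}
```

View pics/g2.png

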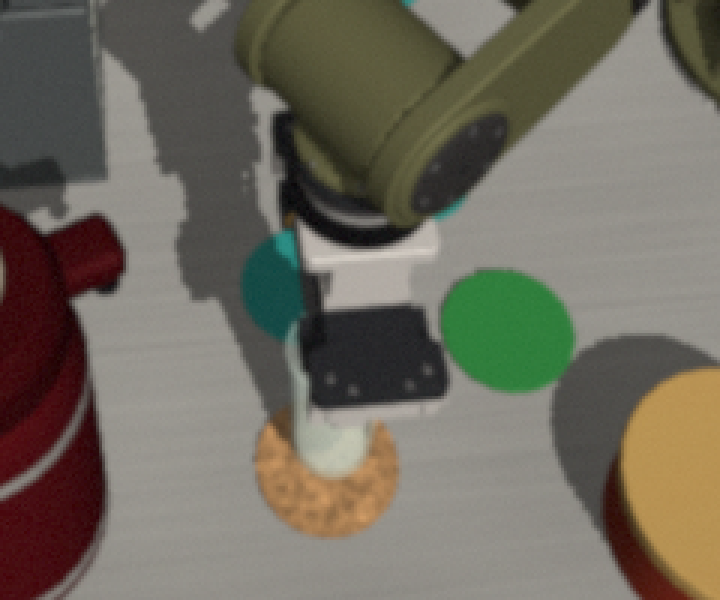

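```bash
python3 - <<'E'
from h import *
print(ray("scene",240+334/3,260+452/3,.037), ray("scene",240+327/3,260+472/3,.005))
E
```

```text
[0.47480625 0.34239674 0.037     ] [0.4774573  0.34134142 0.005     ]
```

>>> {"name": "jog_arm", "arguments": {
  "rows": [0,0.001,-0.012,0,0,0,1,0,0.001,-0.01,0,0,0,1,0,0,-0.006,0,0,0,1,0,0,0,0,0,0,1]
}}

```text
time_s: 4.83
ee_pos: [0.4749, 0.3291, 0.0657]
eef_rot: [0.551, 1.567, -2.594]
force: [-0.1, 0.1, -1.8]
grip_width: 0.0617
```

>>> {"name": "jog_arm", "arguments": {
  "rows": [0,0,-0.002,0,0,0,1,0,0,-0.002,0,0,0,1,0,0,0,0,0,0,1]
}}

```text
time_s: 5.08
ee_pos: [0.4757, 0.3301, 0.0638]
eef_rot: [-1.243, 1.571, 1.896]
force: [-0.1, -0.3, -0.8]
grip_width: 0.0624
```

>>> {"name": "jog_arm", "arguments": {
  "rows": [0,0,-0.002,0,0,0,1,0,0,0,0,0,0,1]
}}

```text
time_s: 5.25
ee_pos: [0.4757, 0.3302, 0.062]
eef_rot: [-2.464, 1.57, 0.675]
force: [0.7, 0.1, -2.0]
grip_width: 0.0619
```

>>> {"name": "jog_arm", "arguments": {
  "rows": [0,0,-0.0015,0,0,0,1,0,0,0,0,0,0,1]
}}

```text
time_s: 5.42
ee_pos: [0.4764, 0.3307, 0.0616]
eef_rot: [-2.562, 1.568, 0.577]
force: [0.2, 0.7, 5.7]
grip_width: 0.0619
```

>>> {"name": "jog_arm", "arguments": {
  "rows": [0,0,0,0,0,0,1,0,0,0,0,0,0,1]
}}

```text
time_s: 5.58
ee_pos: [0.4763, 0.3307, 0.0616]
eef_rot: [-2.539, 1.568, 0.6]
force: [-0.1, 1.9, 4.9]
grip_width: 0.0622
```

Contact is made, so I'll open gradually and rise straight up.

>>> {"name": "jog_arm", "arguments": {
  "rows": [0,0,0,0,0,0,0.3,0,0,0,0,0,0,0.2,0,0,0,0,0,0,0,0,0,0,0,0,0,0,0,0,0,0,0,0,0,0,0,0,0,0,0,0,0,0,0,0,0,0,0]
}}

```text
time_s: 6.17
ee_pos: [0.4756, 0.3301, 0.0604]
eef_rot: [0.755, 1.571, -2.389]
force: [-0.1, 0.6, 0.2]
grip_width: 0.094
```

>>> {"name": "jog_arm", "arguments": {
  "rows": [0,0,0.015,0,0,0,0,0,0,0.025,0,0,0,0,0,0,0.035,0,0,0,0,0,0,0.035,0,0,0,0,0,0,0.035,0,0,0,0,0,0,0.02,0,0,0,0,0,0,0,0,0,0,0]
}}

```text
time_s: 6.75
ee_pos: [0.4769, 0.3309, 0.2306]
eef_rot: [-2.596, 1.563, 0.543]
force: [-0.6, 0.2, -0.1]
grip_width: 0.0938
```

```bash
python3 - <<'E'
from h import *
a=ctrl.camera("scene")[0]
cv2.imwrite("pics/g3.png",cv2.resize(a[260:460,240:480,::-1],(720,600),interpolation=3));st()
E
```

```text
{'time_s': 6.8, 'qpos': [0.5435, 0.3295, 1.3538, -0.0, 1.4543, 2.1166], 'ee_pos': [0.4763, 0.3305, 0.2276], 'eef_rot': [-2.598, 1.5668, 0.5413], 'force': [-0.523, -0.6139, -1.3952], 'grip_width': 0.0942}
```

View pics/g3.png

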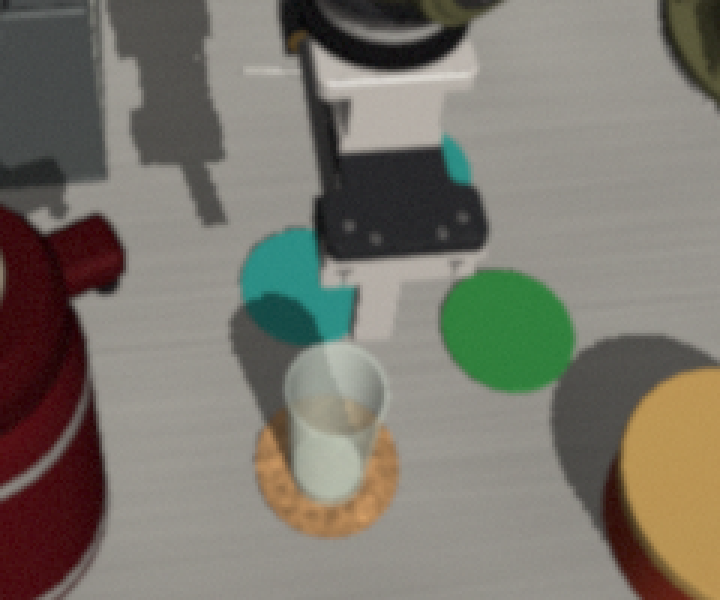

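The tumbler stands upright, centred on the coaster (foot at crop (328,480), coaster at (327,465)). Next I'll shut the gripper and go over the presumed well.

>>> {"name": "jog_arm", "arguments": {
  "rows": [0.005,-0.03,0.01,0,0,0,0.5,0.012,-0.035,0.01,0,0,0,1,0.02,-0.035,0,0,0,0,1,0.025,-0.032,0,0,0,0,1,0.025,-0.032,0,0,0,0,1,0.025,-0.032,0,0,0,0,1,0.025,-0.03,0,0,0,0,1,0.02,-0.025,0,0,0,0,1]
}}

```text
time_s: 7.47
ee_pos: [0.6335, 0.0766, 0.2435]
eef_rot: [0.128, 1.568, -3.017]
force: [0.7, -0.0, -0.1]
grip_width: 0.0442
```

>>> {"name": "jog_arm", "arguments": {
  "rows": [0.012,-0.015,0,0,0,0,1,0.0035,-0.0055,0,0,0,0,1,0,0,0,0,0,0,1,0,0,0,0,0,0,1]
}}

```text
time_s: 7.8
ee_pos: [0.6476, 0.0594, 0.2446]
eef_rot: [-0.106, 1.569, 3.034]
force: [-0.6, 0.8, 0.1]
grip_width: 0.0171
```

```bash
python3 - <<'E'
from h import *
a=ctrl.camera("scene")[0]
cv2.imwrite("pics/g4.png",cv2.resize(a[150:350,160:360,::-1],(600,600),interpolation=3));st()
E
```

```text
{'time_s': 7.85, 'qpos': [0.0357, 0.497, 1.0826, 0.0002, 1.5626, 1.6078], 'ee_pos': [0.6475, 0.0598, 0.2451], 'eef_rot': [-0.2157, 1.5701, 2.9246], 'force': [-0.1571, 0.3533, -0.4921], 'grip_width': 0.0134}
```

View pics/g4.png

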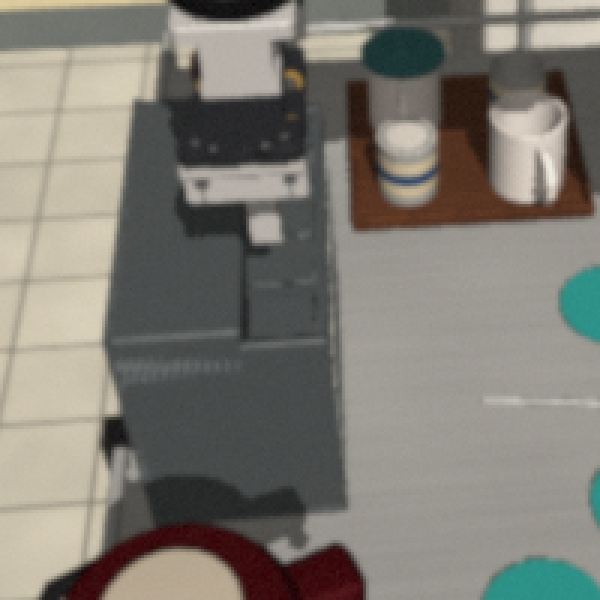

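>>> {"name": "jog_arm", "arguments": {
  "rows": [0,0,0,0,0,0,1,0,0,0,0,0,0,1,0,0,-0.015,0,0,0,1,0,0,-0.015,0,0,0,1,0,0,-0.006,0,0,0,1,0,0,-0.005,0,0,0,1,0,0,-0.005,0,0,0,1,0,0,0,0,0,0,1]
}}

```text
time_s: 8.52
ee_pos: [0.648, 0.0588, 0.199]
eef_rot: [-0.021, 1.57, 3.118]
force: [-0.5, -0.0, 0.3]
grip_width: 0.0004
```

>>> {"name": "jog_arm", "arguments": {
  "rows": [0,0,-0.004,0,0,0,1,0,0,-0.004,0,0,0,1,0,0,-0.002,0,0,0,1,0,0,0,0,0,0,1]
}}

```text
time_s: 8.85
ee_pos: [0.648, 0.0586, 0.189]
eef_rot: [-0.017, 1.57, 3.122]
force: [-0.5, -0.6, -0.2]
grip_width: 0.0002
```

It drops past the flat with no contact, so this is the well. Pressing now.

>>> {"name": "jog_arm", "arguments": {
  "rows": [0,0,-0.002,0,0,0,1,0,0,-0.002,0,0,0,1,0,0,-0.002,0,0,0,1,0,0,-0.002,0,0,0,1,0,0,0,0,0,0,1]
}}

```text
time_s: 9.27
ee_pos: [0.648, 0.0586, 0.1809]
eef_rot: [0.05, 1.57, -3.094]
force: [0.1, 0.6, 0.6]
grip_width: 0.0005
```

>>> {"name": "jog_arm", "arguments": {
  "rows": [0,0,-0.001,0,0,0,1,0,0,0,0,0,0,1]
}}

```text
time_s: 9.43
ee_pos: [0.6481, 0.0586, 0.1803]
eef_rot: [-0.079, 1.571, 3.061]
force: [-0.6, 1.0, 0.6]
grip_width: 0.0009
```

```bash
python3 - <<'E'
from h import *
a=ctrl.camera("scene")[0]
cv2.imwrite("pics/g5.png",cv2.resize(a[150:350,160:360,::-1],(600,600),interpolation=3));st()
E
```

```text
{'time_s': 9.4833, 'qpos': [0.034, 0.5248, 1.1879, 0.0, 1.429, 1.6071], 'ee_pos': [0.6481, 0.0587, 0.1804], 'eef_rot': [-0.498, 1.5708, 2.6413], 'force': [0.2128, -0.6301, 0.0696], 'grip_width': 0.0006}
```

View pics/g5.png

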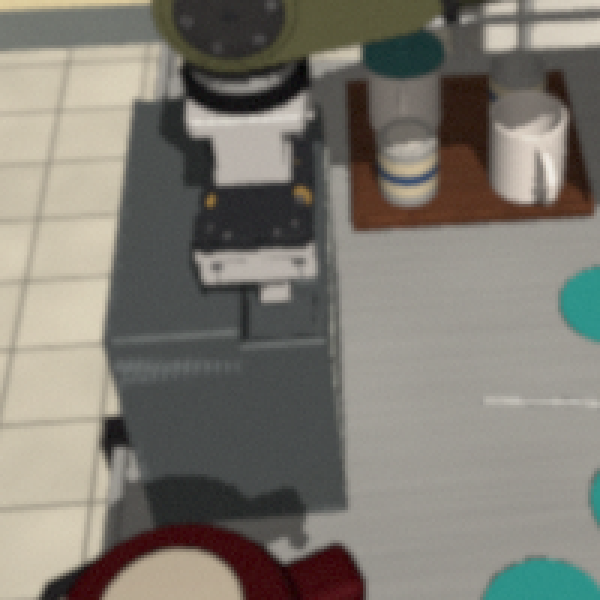

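>>> {"name": "jog_arm", "arguments": {
  "rows": [0,0,-0.002,0,0,0,1,0,0,0,0,0,0,1]
}}

```text
time_s: 9.65
ee_pos: [0.6481, 0.0586, 0.1781]
eef_rot: [0.023, 1.571, -3.121]
force: [-0.6, 0.1, 0.5]
grip_width: 0.0004
```

>>> {"name": "jog_arm", "arguments": {
  "rows": [0,0,-0.002,0,0,0,1,0,0,0,0,0,0,1]
}}

```text
time_s: 9.82
ee_pos: [0.648, 0.0586, 0.176]
eef_rot: [-0.018, 1.57, 3.121]
force: [0.3, -0.4, 0.4]
grip_width: 0.0006
```

```bash
python3 - <<'E'
from h import *
p,d=ctrl.camera("scene");t,td=ctrl.camera("top")
def proj(n,X):
    m=ctrl.camera_model(n);K=np.array(m["K"]);E=np.array(m["extrinsics"]);c=np.linalg.inv(E)@np.r_[X,1];return (K@c[:3]/c[2])[:2].round(1)
for y in(-.174,-.166,.034,.084,.092):
  print(y,proj("scene",[.624,y,.2]),proj("scene",[.674,y,.2]),proj("scene",[.616,y,.2]))
print("tip",proj("scene",[.648,.0586,.176]),proj("scene",[.648,.0716,.2]))
cv2.imwrite("pics/g6.png",cv2.resize(p[220:280,215:295,::-1],(800,600),interpolation=3))
P=pts("scene",d)
for v in range(244,266,3):print(v,[P[v,u].round(3).tolist() for u in(246,252,258,264)])
st()
E
```

```text
-0.174 [263.4 184.3] [243.1 185.5] [266.7 184.1]
-0.166 [263.5 186.3] [243.  187.5] [266.7 186.1]
0.034 [264.7 243.8] [241.2 245.4] [268.5 243.6]
0.084 [265.1 261. ] [240.6 262.7] [269.  260.7]
0.092 [265.1 263.9] [240.5 265.6] [269.1 263.6]
tip [254.5 260.6] [253.4 257.4]
244 [[0.651, 0.139, 0.308], [0.647, 0.07, 0.238], [0.638, 0.032, 0.198], [0.626, 0.033, 0.199]]
247 [[0.665, 0.033, 0.193], [0.648, 0.072, 0.231], [0.639, 0.031, 0.189], [0.626, 0.032, 0.189]]
250 [[0.665, 0.034, 0.186], [0.649, 0.071, 0.222], [0.639, 0.039, 0.188], [0.626, 0.043, 0.19]]
253 [[0.665, 0.047, 0.189], [0.652, 0.049, 0.19], [0.639, 0.05, 0.19], [0.627, 0.052, 0.19]]
256 [[0.665, 0.056, 0.19], [0.652, 0.059, 0.191], [0.639, 0.058, 0.189], [0.627, 0.061, 0.191]]
259 [[0.665, 0.064, 0.189], [0.652, 0.066, 0.19], [0.639, 0.068, 0.191], [0.627, 0.067, 0.188]]
262 [[0.664, 0.072, 0.188], [0.651, 0.084, 0.2], [0.638, 0.086, 0.201], [0.626, 0.086, 0.2]]
265 [[0.663, 0.09, 0.199], [0.651, 0.088, 0.195], [0.581, 0.707, 0.874], [0.627, 0.091, 0.195]]
{'time_s': 9.9167, 'qpos': [0.0339, 0.5272, 1.1937, 0.0, 1.4209, 1.6071], 'ee_pos': [0.6481, 0.0586, 0.1763], 'eef_rot': [-0.0335, 1.5706, 3.1057], 'force': [-0.0511, 0.4411, 0.4488], 'grip_width': 0.0005}
```

View pics/g6.png

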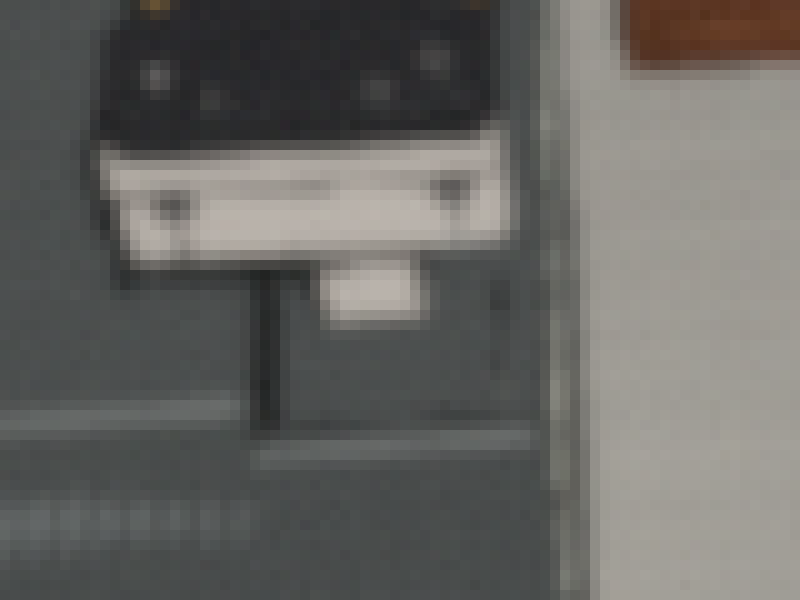

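```bash
python3 - <<'E'
from h import *
def proj(n,X):
    m=ctrl.camera_model(n);K=np.array(m["K"]);E=np.array(m["extrinsics"]);c=np.linalg.inv(E)@np.r_[X,1];return (K@c[:3]/c[2])[:2].round(1)
for z in(.2276,.24,.26):print(z,proj("scene",[.4765,.39,z]),proj("scene",[.4765,.378,z]))
print("g4");
for z in(.245,.265,.285):print(z,proj("scene",[.648,.0716,z]))
P=pts("scene",ctrl.camera("scene")[1])
for v in range(232,256,2):print(v,P[v,252].round(3),P[v,249].round(3),P[v,255].round(3))
E
```

```text
0.2276 [362.1 387. ] [360.8 379.8]
0.24 [362.7 383.1] [361.3 375.9]
0.26 [363.7 376.7] [362.3 369.5]
g4
0.245 [251.2 242.1]
0.265 [250.2 235. ]
0.285 [249.1 227.6]
232 [0.636 0.149 0.346] [0.641 0.148 0.345] [0.631 0.148 0.345]
234 [0.637 0.148 0.34 ] [0.642 0.144 0.337] [0.632 0.145 0.337]
236 [0.637 0.147 0.334] [0.642 0.146 0.334] [0.632 0.146 0.333]
238 [0.638 0.141 0.324] [0.643 0.141 0.324] [0.633 0.14  0.322]
240 [0.639 0.138 0.316] [0.644 0.141 0.319] [0.633 0.14  0.318]
242 [0.639 0.14  0.313] [0.645 0.14  0.313] [0.634 0.141 0.314]
244 [0.647 0.071 0.239] [0.653 0.071 0.239] [0.641 0.072 0.239]
246 [0.647 0.073 0.236] [0.654 0.071 0.233] [0.641 0.073 0.235]
248 [0.648 0.073 0.229] [0.654 0.072 0.229] [0.642 0.072 0.228]
250 [0.649 0.071 0.222] [0.655 0.07  0.221] [0.643 0.072 0.222]
252 [0.652 0.045 0.189] [0.659 0.043 0.188] [0.646 0.045 0.188]
254 [0.652 0.051 0.189] [0.658 0.053 0.191] [0.646 0.051 0.188]
```

The camera disagrees with the state. The visible fingertip is at z≈0.217, while the reported TCP z is 0.176, so the real tip is about 41 mm above the reading. The wide grip on the tumbler (62 mm) fits this too. From here I'll go by the tip seen in the images and by force.

>>> {"name": "jog_arm", "arguments": {
  "rows": [0,0,-0.005,0,0,0,1,0,0,-0.005,0,0,0,1,0,0,-0.004,0,0,0,1,0,0,0,0,0,0,1]
}}

```text
time_s: 10.3
ee_pos: [0.6477, 0.0586, 0.161]
eef_rot: [0.039, 1.569, -3.105]
force: [-1.2, -0.4, 0.7]
grip_width: 0.0006
```

>>> {"name": "jog_arm", "arguments": {
  "rows": [0,0,-0.003,0,0,0,1,0,0,-0.003,0,0,0,1,0,0,0,0,0,0,1]
}}

```text
time_s: 10.55
ee_pos: [0.6479, 0.0586, 0.1557]
eef_rot: [0.012, 1.57, -3.132]
force: [-1.3, 0.7, -0.2]
grip_width: 0.0003
```

>>> {"name": "jog_arm", "arguments": {
  "rows": [0,0,-0.003,0,0,0,1,0,0,0,0,0,0,1]
}}

```text
time_s: 10.72
ee_pos: [0.6483, 0.0587, 0.1534]
eef_rot: [-3.024, 1.57, 0.115]
force: [0.0, -0.9, 0.5]
grip_width: 0.0003
```

>>> {"name": "jog_arm", "arguments": {
  "rows": [0,0,-0.003,0,0,0,1,0,0,0,0,0,0,1]
}}

```text
time_s: 10.88
ee_pos: [0.6483, 0.0586, 0.1504]
eef_rot: [-3.071, 1.57, 0.069]
force: [-0.8, 0.3, 3.7]
grip_width: 0.0009
```

>>> {"name": "jog_arm", "arguments": {
  "rows": [0,0,-0.002,0,0,0,1,0,0,-0.002,0,0,0,1,0,0,0,0,0,0,1]
}}

```text
time_s: 11.13
ee_pos: [0.6483, 0.0586, 0.1464]
eef_rot: [-3.138, 1.57, 0.001]
force: [-0.8, -0.5, 5.7]
grip_width: 0.0006
```

>>> {"name": "jog_arm", "arguments": {
  "rows": [0,0,-0.002,0,0,0,1,0,0,0,0,0,0,1]
}}

```text
time_s: 11.3
ee_pos: [0.6484, 0.0587, 0.1457]
eef_rot: [-3.113, 1.569, 0.026]
force: [-3.6, -0.2, 11.5]
grip_width: 0.0007
```

>>> {"name": "jog_arm", "arguments": {
  "rows": [0,0,0.005,0,0,0,1,0,0,0.015,0,0,0,1,0,0,0.025,0,0,0,1,0,0,0.025,0,0,0,1,0,0,0.015,0,0,0,1,0,0,0,0,0,0,1]
}}

```text
time_s: 11.8
ee_pos: [0.6491, 0.0586, 0.2327]
eef_rot: [-3.102, 1.566, 0.037]
force: [-0.3, 0.0, 0.9]
grip_width: 0.0001
```

```bash
python3 - <<'E'
from h import *
a=ctrl.camera("scene")[0]
cv2.imwrite("pics/g7.png",a[:,:,::-1]);st()
E
```

```text
{'time_s': 11.85, 'qpos': [0.0339, 0.5018, 1.109, -0.0, 1.5288, 1.6071], 'ee_pos': [0.6485, 0.0586, 0.2302], 'eef_rot': [-3.1131, 1.5688, 0.0261], 'force': [0.3628, 0.6003, -0.5434], 'grip_width': 0.0002}
```

View pics/g7.png

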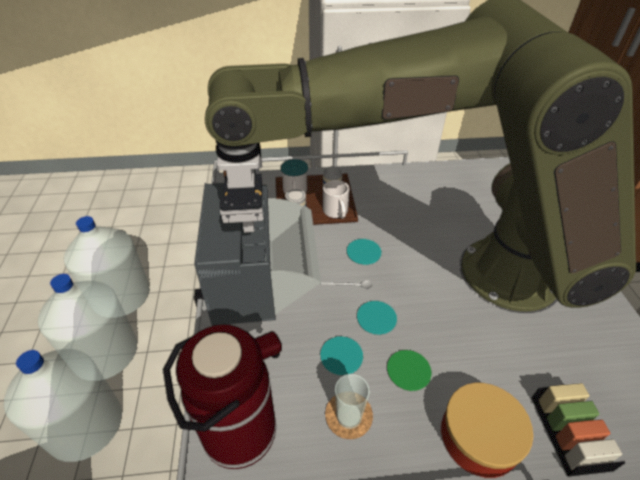

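The bucket is swinging out (panel edge near (312,240)), and the tumbler is well clear at (348,405). Next is the empty tin. I'll turn the jaws along x, because mug_b stands too close in y.

>>> {"name": "jog_arm", "arguments": {
  "rows": [-0.0145,-0.0285,0,0,0,5.6,1,-0.0145,-0.0285,0,0,0,5.6,1,-0.0145,-0.0285,0,0,0,5.6,1,-0.0145,-0.0285,0,0,0,5.6,1,-0.0145,-0.0285,0,0,0,5.6,1,-0.0145,-0.0285,0,0,0,5.6,1,-0.0145,-0.0285,0,0,0,5.6,1,-0.0145,-0.0285,0,0,0,5.6,1]
}}

```text
time_s: 12.52
ee_pos: [0.5307, -0.1704, 0.2275]
eef_rot: [-1.167, 1.568, 2.759]
force: [0.7, -1.3, 0.5]
grip_width: 0.0006
```

>>> {"name": "jog_arm", "arguments": {
  "rows": [-0.0145,-0.0285,0,0,0,5.6,0.5,-0.0145,-0.0285,0,0,0,5.6,0,-0.0145,-0.0285,0,0,0,5.6,0,-0.0145,-0.0285,0,0,0,5.6,0,-0.0145,-0.0285,0,0,0,5.6,0,-0.0145,-0.0285,0,0,0,5.6,0,-0.0145,-0.0285,0,0,0,5.6,0,0,0,0,0,0,5.6,0]
}}

```text
time_s: 13.18
ee_pos: [0.4277, -0.3723, 0.227]
eef_rot: [-2.068, 1.568, 2.636]
force: [-0.6, 0.4, -0.6]
grip_width: 0.05
```

```bash
python3 - <<'E'
from h import *
from scipy.spatial.transform import Rotation as R
a,d=ctrl.camera("scene");t=ctrl.camera("top")[0]
cv2.imwrite("pics/g8.png",np.hstack([cv2.resize(a[120:280,200:360,::-1],(400,400),interpolation=3),cv2.resize(t[130:350,250:530,::-1],(400,400),interpolation=3)]));st();print(R.from_euler('xyz',ctrl.get_obs()["eef_rot"]).as_matrix().round(3))
E
```

```text
{'time_s': 13.2833, 'qpos': [-0.7747, 0.3039, 1.3876, 0.0, 1.4531, -0.7653], 'ee_pos': [0.4296, -0.3693, 0.2274], 'eef_rot': [-2.3444, 1.5678, 2.3586], 'force': [0.5078, 0.0222, 0.0789], 'grip_width': 0.0581}
[[-0.002  1.    -0.009]
 [ 0.002 -0.009 -1.   ]
 [-1.    -0.002 -0.002]]
```

View pics/g8.png

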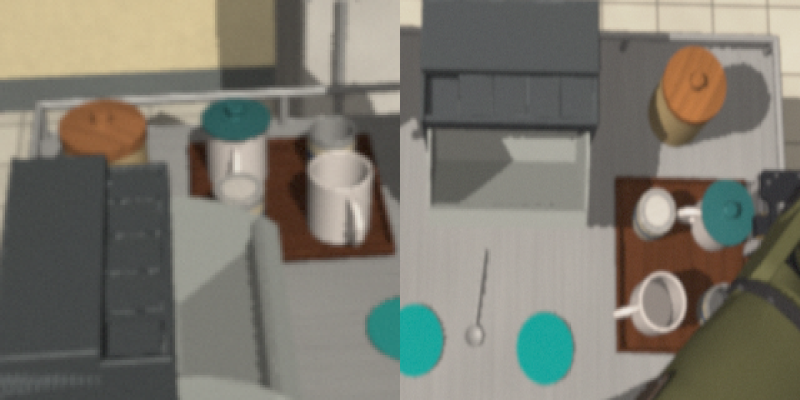

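>>> {"name": "jog_arm", "arguments": {
  "rows": [-0.004,-0.013,0,0,0,0,0,-0.0045,-0.013,0,0,0,0,0,0,0,0,0,0,0,0,0,0,-0.025,0,0,0,0,0,0,-0.03,0,0,0,0,0,0,-0.03,0,0,0,0,0,0,-0.03,0,0,0,0,0,0,0,0,0,0,0]
}}

```text
time_s: 13.95
ee_pos: [0.4204, -0.3927, 0.1087]
eef_rot: [-2.379, 1.562, 2.324]
force: [-0.2, 0.6, -0.7]
grip_width: 0.0942
```

```bash
python3 - <<'E'
from h import *
a,d=ctrl.camera("scene")
cv2.imwrite("pics/g9.png",cv2.resize(a[120:240,260:420,::-1],(800,600),interpolation=3));st()
E
```

```text
{'time_s': 14.0, 'qpos': [-0.8151, 0.4154, 1.5079, 0.0, 1.2233, -0.8049], 'ee_pos': [0.4213, -0.3937, 0.1123], 'eef_rot': [-2.3806, 1.5658, 2.3217], 'force': [-0.3713, 0.3477, 0.0677], 'grip_width': 0.0938}
```

View pics/g9.png

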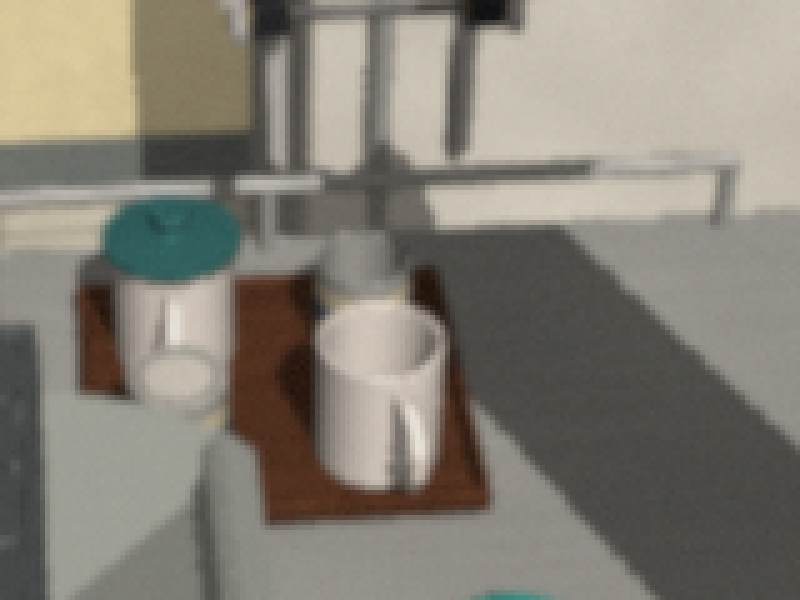

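The open fingers straddle the tin (crop x≈285 and 458, tin at 363). Descending.

>>> {"name": "jog_arm", "arguments": {
  "rows": [0,-0.0015,-0.02,0,0,0,0,0,0,-0.022,0,0,0,0,0,0,-0.022,0,0,0,0,0,0,-0.022,0,0,0,0,0,0,-0.015,0,0,0,0,0,0,-0.01,0,0,0,0,0,0,0,0,0,0,0],
  "squeeze": 6
}}

```text
time_s: 14.58
ee_pos: [0.4223, -0.3964, 0.0033]
eef_rot: [-2.342, 1.57, 2.361]
force: [-1.0, 0.7, -0.8]
grip_width: 0.0941
```

>>> {"name": "jog_arm", "arguments": {
  "rows": [0,0,0,0,0,0,0.2,0,0,0,0,0,0,0.4,0,0,0,0,0,0,1,0,0,0,0,0,0,1,0,0,0,0,0,0,1,0,0,0,0,0,0,1,0,0,0,0,0,0,1]
}}

```text
time_s: 15.17
ee_pos: [0.4222, -0.3965, 0.0039]
eef_rot: [0.617, 1.57, -0.963]
force: [-0.6, 0.8, 2.9]
grip_width: 0.0584
```

```bash
python3 - <<'E'
from h import *
a,d=ctrl.camera("scene")
cv2.imwrite("pics/g10.png",cv2.resize(a[120:240,260:420,::-1],(800,600),interpolation=3));st()
E
```

```text
{'time_s': 15.2167, 'qpos': [-0.8172, 0.5513, 1.5856, -0.0001, 1.0042, -0.8079], 'ee_pos': [0.4222, -0.3965, 0.0039], 'eef_rot': [0.6151, 1.5704, -0.965], 'force': [-1.6252, 0.7814, 3.8961], 'grip_width': 0.0588}
```

View pics/g10.png

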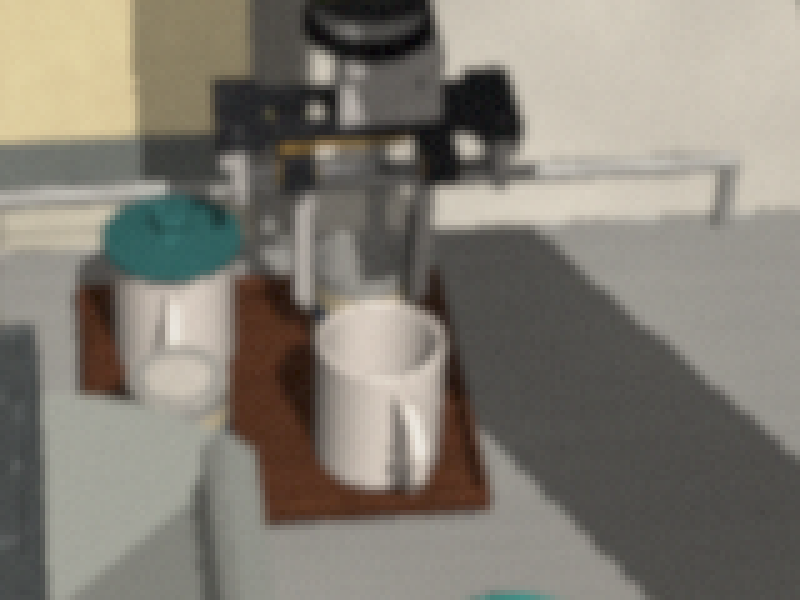

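>>> {"name": "jog_arm", "arguments": {
  "rows": [0,0,0.01,0,0,0,1,0,0,0.02,0,0,0,1,0,0,0.03,0,0,0,1,0,0,0.035,0,0,0,1,0,0,0.035,0,0,0,1,0,0,0.035,0,0,0,1,0,0,0.015,0,0,0,1,0,0,0,0,0,0,1]
}}

```text
time_s: 15.88
ee_pos: [0.4231, -0.3973, 0.1882]
eef_rot: [0.774, 1.564, -0.806]
force: [0.1, 0.5, 0.3]
grip_width: 0.0583
```

```bash
python3 - <<'E'
from h import *
a,d=ctrl.camera("scene");st()
cv2.imwrite("pics/g11.png",cv2.resize(a[60:300,180:500,::-1],(800,600),interpolation=3))
P=pts("scene",d);x,y,z=P[...,0],P[...,1],P[...,2]
m=(x<.6)&(x>.4)&(y>-.155)&(y<.07)&(z>.09)&(z<.16)
print("rim", np.percentile(P[m],[1,50,99],axis=0).round(3))
for q in(-.12,-.04,.04):
    k=m&(abs(y-q)<.01);print(q,P[k][P[k][:,0]<np.percentile(P[k][:,0],20)].mean(0).round(3))
E
```

```text
{'time_s': 15.9333, 'qpos': [-0.8172, 0.3543, 1.4179, 0.0, 1.3662, -0.8078], 'ee_pos': [0.4225, -0.3967, 0.1853], 'eef_rot': [0.776, 1.5676, -0.8042], 'force': [0.148, 0.5688, -1.0057], 'grip_width': 0.0587}
rim [[ 0.509 -0.152  0.091]
 [ 0.526 -0.034  0.126]
 [ 0.541  0.068  0.135]]
-0.12 [ 0.513 -0.12   0.12 ]
-0.04 [ 0.513 -0.04   0.12 ]
0.04 [0.511 0.039 0.119]
```

View pics/g11.png

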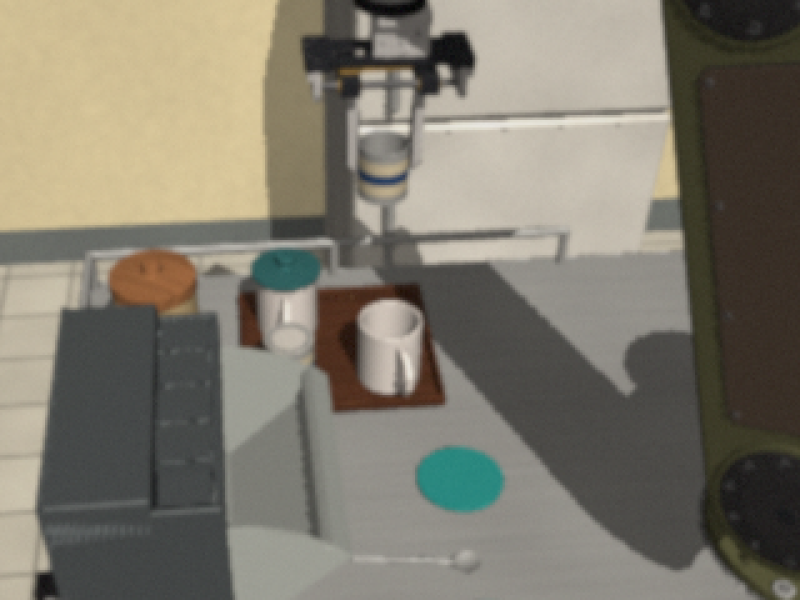

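>>> {"name": "jog_arm", "arguments": {
  "rows": [0.005,0.012,0,0,0,-4,1,0.01,0.022,0,0,0,-5.6,1,0.01,0.023,0,0,0,-5.6,1,0.01,0.023,0,0,0,-5.6,1,0.01,0.023,0,0,0,-5.6,1,0.01,0.023,0,0,0,-5.6,1,0.01,0.023,0,0,0,-5.6,1,0.01,0.023,0,0,0,-5.6,1]
}}

```text
time_s: 16.6
ee_pos: [0.4968, -0.2228, 0.1818]
eef_rot: [-1.307, 1.568, 2.638]
force: [0.9, -0.3, -0.7]
grip_width: 0.0585
```

>>> {"name": "jog_arm", "arguments": {
  "rows": [0.01,0.023,0,0,0,-5.6,1,0.01,0.023,0,0,0,-5.6,1,0.01,0.023,0,0,0,-5.6,1,0.01,0.023,0,0,0,-5.6,1,0.01,0.023,0,0,0,-5.6,1,0.01,0.022,0,0,0,-5.6,1,0.01,0.022,0,0,0,-5.6,1,0,0,0,0,0,-5.6,1]
}}

```text
time_s: 17.27
ee_pos: [0.5674, -0.0619, 0.1815]
eef_rot: [-0.434, 1.568, 2.731]
force: [-0.3, -0.6, -0.5]
grip_width: 0.0587
```

>>> {"name": "jog_arm", "arguments": {
  "rows": [0,0,0,0,0,-2,1,0,0,0,0,0,0,1]
}}

```text
time_s: 17.43
ee_pos: [0.5665, -0.0648, 0.1817]
eef_rot: [-0.165, 1.568, 2.967]
force: [-0.6, -1.1, -0.8]
grip_width: 0.0589
```

```bash
python3 - <<'E'
from h import *
from scipy.spatial.transform import Rotation as R
a,d=ctrl.camera("scene");st();print(R.from_euler('xyz',ctrl.get_obs()["eef_rot"]).as_matrix().round(3))
cv2.imwrite("pics/g12.png",cv2.resize(a[120:330,180:460,::-1],(800,600),interpolation=3))
E
```

```text
{'time_s': 17.4833, 'qpos': [-0.1787, 0.3395, 1.4455, 0.0, 1.3591, 1.4002], 'ee_pos': [0.5665, -0.0651, 0.1819], 'eef_rot': [-0.1851, 1.5683, 2.9483], 'force': [-0.1239, 0.1263, -0.8199], 'grip_width': 0.0587}
[[-0.002 -0.008 -1.   ]
 [ 0.    -1.     0.008]
 [-1.    -0.     0.002]]
```

View pics/g12.png

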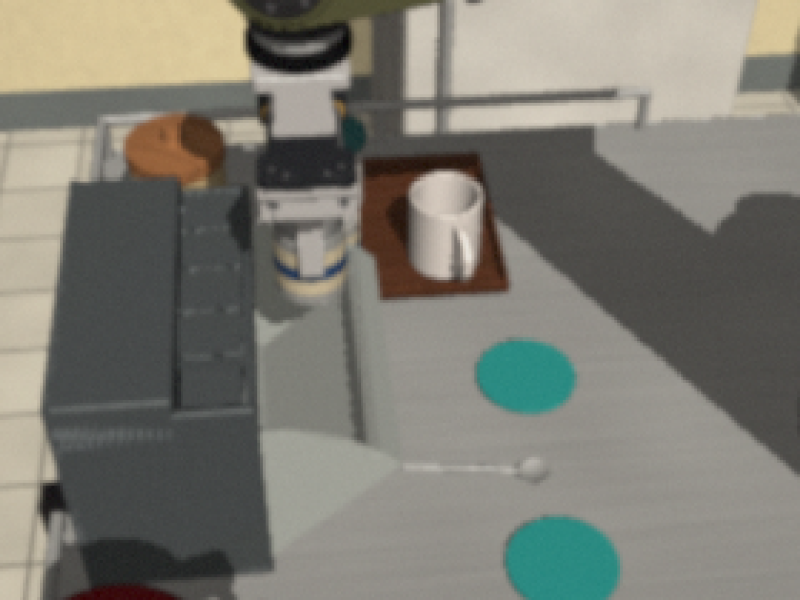

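>>> {"name": "jog_arm", "arguments": {
  "rows": [0.006,0.012,0,0,0,0,1,0.0065,0.012,0,0,0,0,1,0,0,0,0,0,0,1,0,0,-0.02,0,0,0,1,0,0,-0.025,0,0,0,1,0,0,-0.02,0,0,0,1,0,0,-0.01,0,0,0,1,0,0,0,0,0,0,1]
}}

```text
time_s: 18.15
ee_pos: [0.5787, -0.0409, 0.1062]
eef_rot: [-0.135, 1.567, 2.998]
force: [-0.1, 0.7, -0.5]
grip_width: 0.0586
```

```bash
python3 - <<'E'
from h import *
a,d=ctrl.camera("scene");st()
cv2.imwrite("pics/g13.png",cv2.resize(a[150:310,180:380,::-1],(750,600),interpolation=3))
E
```

```text
{'time_s': 18.2, 'qpos': [-0.1339, 0.4264, 1.5026, -0.0, 1.2139, 1.4457], 'ee_pos': [0.5795, -0.0411, 0.1081], 'eef_rot': [-0.1206, 1.5694, 3.0122], 'force': [0.0287, -0.4318, -0.9593], 'grip_width': 0.059}
```

View pics/g13.png

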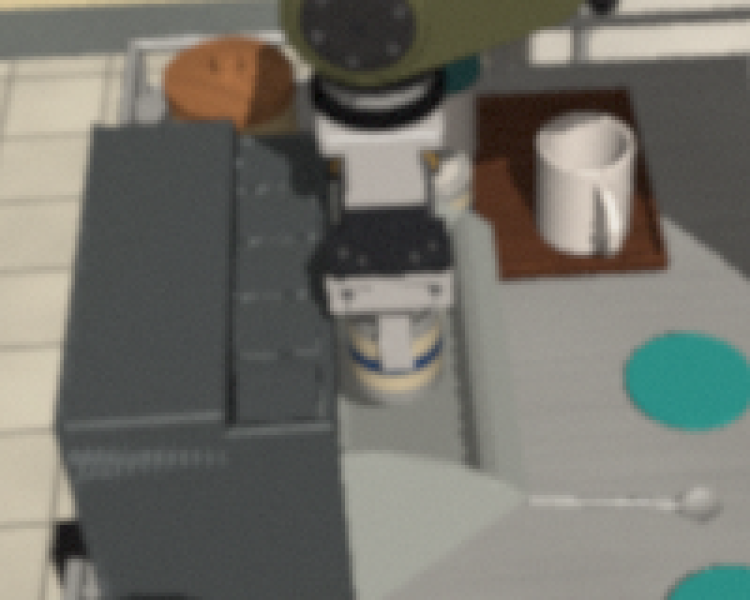

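The tin is inside the mouth (crop (397,360)), between the flange and the bin front. I'll lower it a little more, release and rise.

>>> {"name": "jog_arm", "arguments": {
  "rows": [0,0,-0.01,0,0,0,1,0,0,0,0,0,0,1,0,0,0,0,0,0,0.2,0,0,0,0,0,0,0,0,0,0,0,0,0,0,0,0,0,0,0,0,0,0,0,0,0,0,0,0,0,0,0,0,0,0,0]
}}

```text
time_s: 18.87
ee_pos: [0.5797, -0.0414, 0.0986]
eef_rot: [3.069, 1.571, -0.082]
force: [0.4, 0.1, -0.8]
grip_width: 0.093
```

>>> {"name": "jog_arm", "arguments": {
  "rows": [0,0,0.02,0,0,0,0,0,0,0.035,0,0,0,0,0,0,0.035,0,0,0,0,0,0,0.03,0,0,0,0,-0.03,0,0.02,0,0,0,0.5,-0.04,0,0,0,0,0,1,-0.04,0,0,0,0,0,1,-0.02,0,0,0,0,0,1]
}}

```text
time_s: 19.53
ee_pos: [0.4467, -0.0412, 0.2388]
eef_rot: [2.849, 1.57, -0.302]
force: [0.1, 0.2, 1.5]
grip_width: 0.0708
```

```bash
python3 - <<'E'
from h import *
a,d=ctrl.camera("scene");b=ctrl.camera("top")[0];st()
cv2.imwrite("pics/g14.png",np.hstack([cv2.resize(i[:,:,::-1],(400,400),interpolation=3) for i in(a[180:320,190:330],b[130:290,250:410])]))
E
```

```text
{'time_s': 19.6333, 'qpos': [-0.1735, 0.0234, 1.6845, -0.0001, 1.4318, 1.407], 'ee_pos': [0.4478, -0.0414, 0.2395], 'eef_rot': [2.9446, 1.5689, -0.2067], 'force': [-0.3168, -1.1167, -0.8548], 'grip_width': 0.0628}
```

View pics/g14.png

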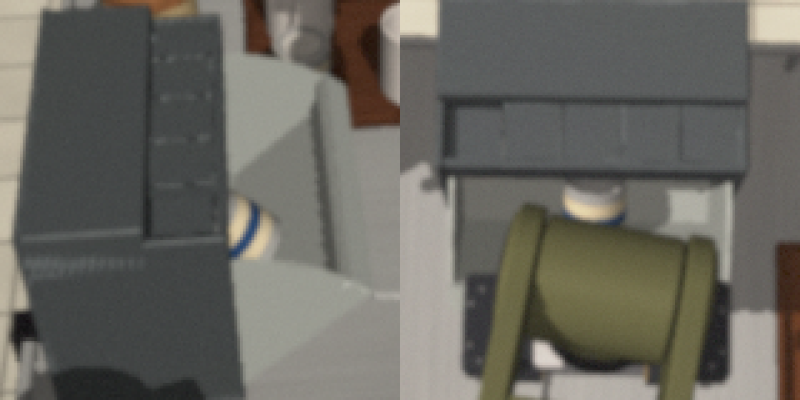

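The tin lies in the bucket (crop (250,225) in the scene view, (593,200) in the top view). Next I'll shut the gripper and come down in front of the panel edge (x≈0.508).

>>> {"name": "jog_arm", "arguments": {
  "rows": [0,0,-0.02,0,0,0,1,0,0,-0.03,0,0,0,1,0,0,-0.03,0,0,0,1,0,0,-0.035,0,0,0,1,0,0,-0.035,0,0,0,1,0,0,-0.03,0,0,0,1,0,0,0,0,0,0,1,0,0,0,0,0,0,1]
}}

```text
time_s: 20.3
ee_pos: [0.4497, -0.0413, 0.0582]
eef_rot: [-0.167, 1.568, 2.965]
force: [0.6, 0.4, 1.0]
grip_width: 0.0094
```

```bash
python3 - <<'E'
from h import *
a,d=ctrl.camera("scene");st()
cv2.imwrite("pics/g15.png",cv2.resize(a[150:330,180:420,::-1],(800,600),interpolation=3))
E
```

```text
{'time_s': 20.35, 'qpos': [-0.1728, 0.2203, 1.9078, 0.0, 1.0128, 1.4073], 'ee_pos': [0.4506, -0.0415, 0.0596], 'eef_rot': [2.9981, 1.5701, -0.1528], 'force': [0.3085, 0.4111, 0.2987], 'grip_width': 0.0054}
```

View pics/g15.png

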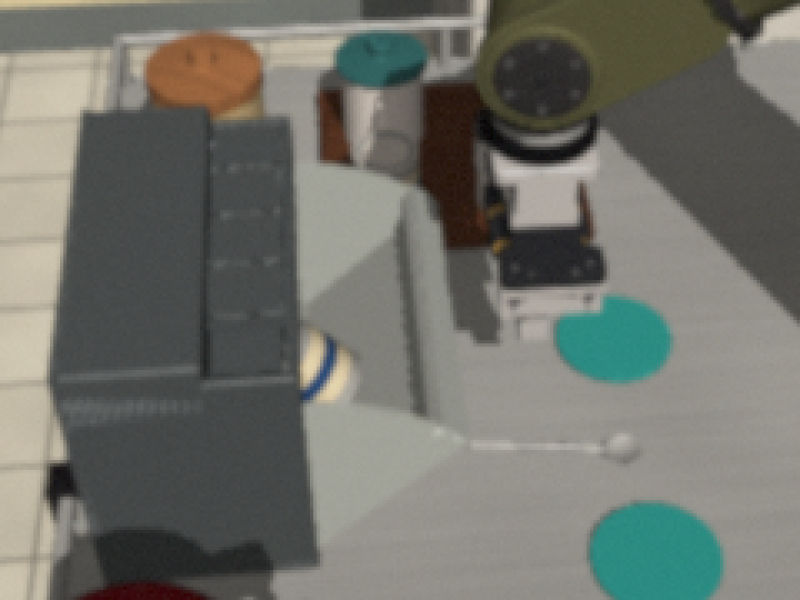

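>>> {"name": "jog_arm", "arguments": {
  "rows": [0.025,0,0,0,0,0,1,0.02,0,0,0,0,0,1,0.01,0,0.004,0,0,0,1,0.008,0,0.006,0,0,0,1,0.008,0,0.006,0,0,0,1,0.009,0,0.006,0,0,0,1,0.009,0,0.005,0,0,0,1,0.009,0,0.005,0,0,0,1]
}}

```text
time_s: 21.02
ee_pos: [0.5489, -0.0415, 0.0936]
eef_rot: [3.0, 1.568, -0.151]
force: [-1.4, 0.2, -2.0]
grip_width: 0.0004
```

```bash
python3 - <<'E'
from h import *
a,d=ctrl.camera("scene");st()
cv2.imwrite("pics/g16.png",cv2.resize(a[150:330,180:420,::-1],(800,600),interpolation=3))
E
```

```text
{'time_s': 21.0667, 'qpos': [-0.1417, 0.3766, 1.6075, 0.0001, 1.1528, 1.4384], 'ee_pos': [0.5505, -0.0415, 0.0944], 'eef_rot': [3.0205, 1.5661, -0.1303], 'force': [-1.8826, 0.6479, 1.2451], 'grip_width': 0.0007}
```

View pics/g16.png

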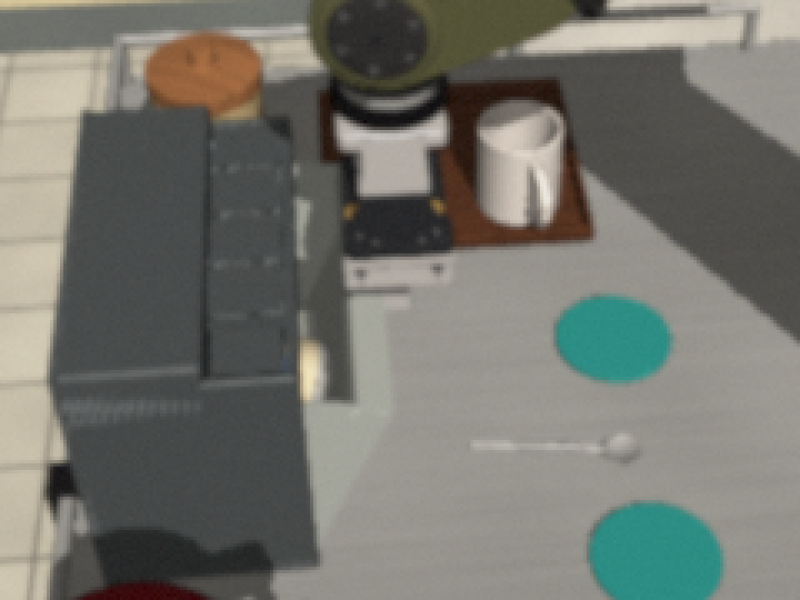

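>>> {"name": "jog_arm", "arguments": {
  "rows": [0.008,0,0.003,0,0,0,1,0.008,0,0.003,0,0,0,1,0.008,0,0.003,0,0,0,1,0.008,0,0.002,0,0,0,1,0.008,0,0.001,0,0,0,1,0.008,0,0.001,0,0,0,1,0.006,0,0,0,0,0,1,0,0,0,0,0,0,1]
}}

```text
time_s: 21.73
ee_pos: [0.6025, -0.0414, 0.1052]
eef_rot: [3.021, 1.569, -0.13]
force: [-0.3, -0.9, 0.4]
grip_width: 0.0001
```

>>> {"name": "jog_arm", "arguments": {
  "rows": [0.004,0,0,0,0,0,1,0.003,0,0,0,0,0,1,0,0,0,0,0,0,1]
}}

```text
time_s: 21.98
ee_pos: [0.6049, -0.0414, 0.1052]
eef_rot: [0.004, 1.562, 3.137]
force: [-45.7, -0.3, 22.4]
grip_width: 0.0004
```

```bash
python3 - <<'E'
from h import *
a,d=ctrl.camera("scene");st()
cv2.imwrite("pics/g17.png",cv2.resize(a[150:330,180:420,::-1],(800,600),interpolation=3))
E
```

```text
{'time_s': 22.0333, 'qpos': [-0.1282, 0.4881, 1.4196, -0.0011, 1.2421, 1.452], 'ee_pos': [0.6049, -0.0414, 0.1052], 'eef_rot': [0.009, 1.5625, 3.1415], 'force': [-43.6117, 1.3327, 23.4456], 'grip_width': 0.0007}
```

View pics/g17.png

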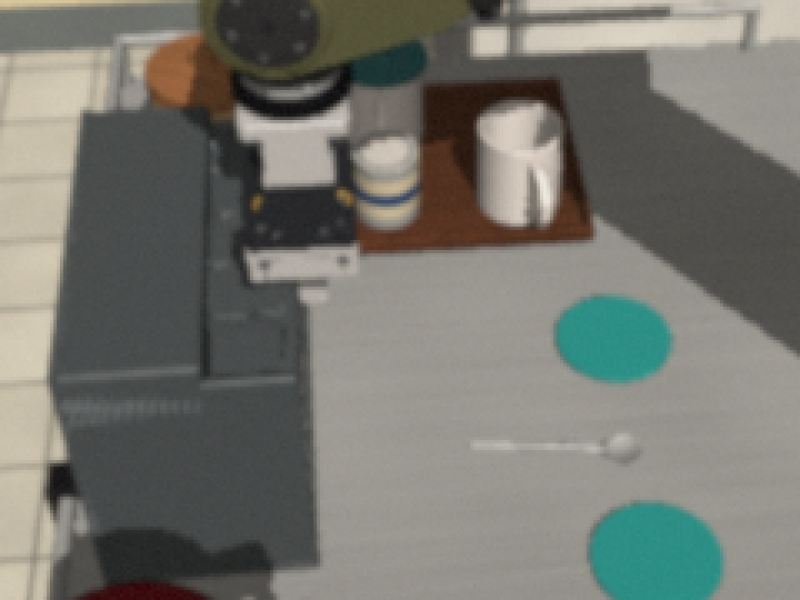

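That's a hard stop, so I'm backing off to see whether it latched.

>>> {"name": "jog_arm", "arguments": {
  "rows": [-0.008,0,0,0,0,0,1,-0.015,0,0,0,0,0,1,-0.03,0,0,0,0,0,1,-0.04,0,0.02,0,0,0,1,-0.04,0,0.03,0,0,0,1,-0.04,0,0.03,0,0,0,1,-0.04,0,0.03,0,0,0,1,0,0,0,0,0,0,1]
}}

```text
time_s: 22.7
ee_pos: [0.4169, -0.0416, 0.2033]
eef_rot: [2.952, 1.56, -0.199]
force: [0.4, 0.4, 1.0]
grip_width: 0.0
```

>>> {"name": "jog_arm", "arguments": {
  "rows": [0,0,0.02,0,0,0,1,0,0,0,0,0,0,1,0,0,0,0,0,0,1,0,0,0,0,0,0,1,0,0,0,0,0,0,1,0,0,0,0,0,0,1,0,0,0,0,0,0,1,0,0,0,0,0,0,1]
}}

```text
time_s: 23.37
ee_pos: [0.4183, -0.0413, 0.2167]
eef_rot: [-0.177, 1.57, 2.956]
force: [-0.1, -0.4, 0.2]
grip_width: 0.0002
```

```bash
python3 - <<'E'
from h import *
a,d=ctrl.camera("scene");b=ctrl.camera("top")[0];st()
cv2.imwrite("pics/g18.png",a[:,:,::-1]);cv2.imwrite("pics/t18.png",b[:,:,::-1])
E
```

```text
{'time_s': 23.4667, 'qpos': [-0.1857, -0.0305, 1.7902, 0.0, 1.3823, 1.3944], 'ee_pos': [0.4184, -0.0414, 0.2169], 'eef_rot': [-0.1954, 1.5705, 2.9369], 'force': [0.6059, -1.0613, -0.9076], 'grip_width': 0.0001}
```

View pics/g18.png

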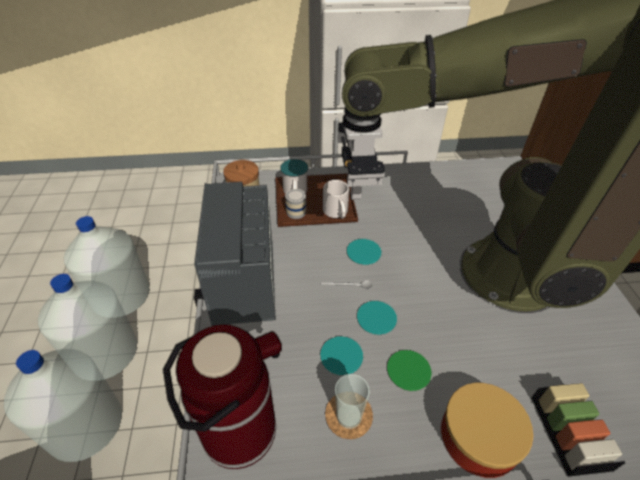

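View pics/t18.png

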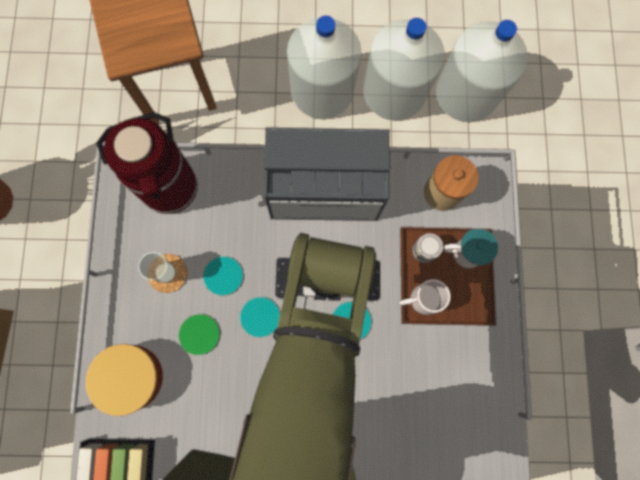

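```bash
python3 - <<'E'
from h import *
print(ray("top",151.5,266,.115),ray("top",166,271.5,.006))
a=cv2.imread("pics/top0.png");b=cv2.imread("pics/t18.png")
d=cv2.absdiff(a,b).max(2)
for n,(x0,x1,y0,y1) in dict(bin=(260,395,120,225),flask=(95,200,110,215),caddy=(425,480,150,215),fulltin=(410,446,228,265),muga=(445,500,228,268),mugb=(398,452,278,318)).items(): print(n,(d[y0:y1,x0:x1]>40).sum())
def c(i,x0,x1,y0,y1):return cv2.resize(i[y0:y1,x0:x1],(400,300),interpolation=3)
cv2.imwrite("pics/cmp.png",np.vstack([np.hstack([c(i,255,400,120,228) for i in(a,b)]),np.hstack([c(i,396,508,222,330) for i in(a,b)])]))
E
```

```text
[0.47439477 0.33601046 0.115     ] [0.47792308 0.33272603 0.006     ]
bin 0
flask 0
caddy 0
fulltin 11
muga 423
mugb 118
```

View pics/cmp.png

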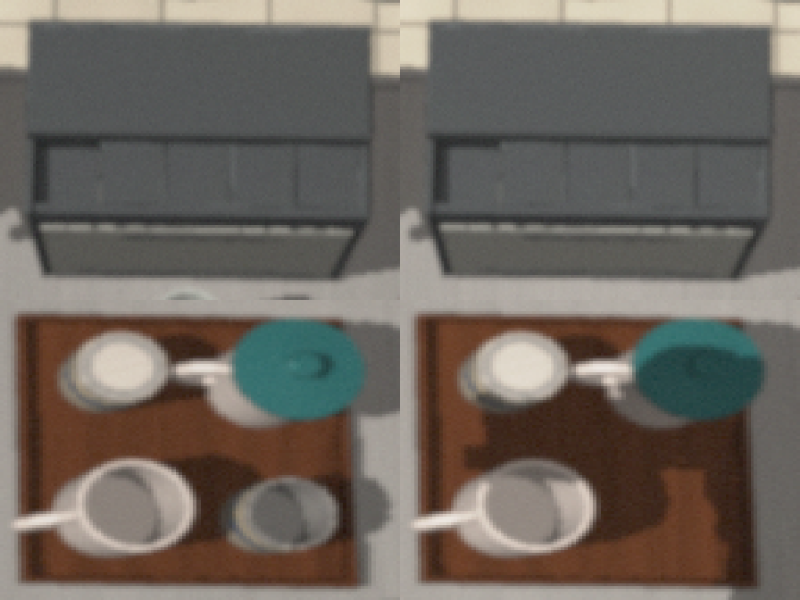

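The bin looks the same as at the start (0 changed pixels), so it is shut. Only shadows changed around the mugs, the tumbler is upright within about 5 mm of the coaster's centre, and the arm touches nothing.

```bash
python3 -c "
from station import ctrl
print(ctrl.hand_in())"
```

```text
the job is handed in; nothing more can be done
None
```

I did every step in order and handed the job in at about 23.5 s of the 72 s; no verdict came back.

**What I did:**
- Stood the tumbler on the cork coaster.
- Found the finger well at the +y end of the hood and pressed the catch to its bottom.
- Dropped the empty tin into the tilted-out bucket.
- Pushed the bucket shut.

**What the last checks showed:**
- **Bin:** the view from above is unchanged from the start. The bucket stayed shut for about 1.4 s after I backed off.
- **Tumbler:** upright and about 3 to 5 mm from the coaster's centre.
- **Other objects:** the flask and canister show no changed pixels. At the mugs and unopened tin only the shadows differ by eye. The spoon looks unmoved in the scene view; I did not measure it.
- **Tin:** I last saw it in the bucket while the bucket was closing; it can't be seen now that it is shut.

**What disagreed or went wrong:**
- **Fingertip height:** the real tip sat about 37–41 mm above the reported TCP height. The camera, the catch contact and the tumbler's grip width all agreed on this, so I went by the images and force for the rest.
- **Force at the stop:** the last push reached about 46 N in x (about 51 N in total) at the bucket's end stop. That seemed to be through the fingers, not the gripper's body, but I could not confirm it. The limit for the arm or body is 40 N.

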